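Flip the status tag of the culture dish

TASK

The culture in the petri dish has been read: on the stand that carries the petri dish, flip the white hinged tag right over its hinge with the fingertips, gently, until it lies flat on the other side and shows the ring instead of the bar. The tag on the beaker's stand must stay as it is. Nothing is to be picked up: leave the dish, the beaker and everything else where they are.

Things in the scene. Friction and masses are not known exactly. Their poses are not given: they have to be found in the camera images.
- stand_dish: aluminium stand fixed to the worktop, carrying the petri dish. Origin: underside of the base, 85 mm straight below the middle of the hinge; z up, x along the hinge to the specimen place (disc 108 mm wide, 8 mm high, centre 100 mm along +x), y left seen from the robot at yaw 0 (yaw -0.35 to 0.45). Base plate 110 (x) by 100 (y) by 8 mm; two posts at x = +-43 mm, 8 by 16 mm, 94 mm high.
- hinge_dish (a point): middle of the hinge axis of the stand with the petri dish, 85 mm above the worktop; axes as the stand's. Two rest bars run along x at y = +-16 mm, 10 to 4 mm below the axis. Between them and the tag's free edge nothing lies under the tag but the base plate.
- tag_dish (a joint): tag hinge of the stand with the petri dish: 0 = level on the +y (left) side, raised grey bar on top; 1.57 upright; 3.14 = level on the -y (right) side, raised grey ring on top, at its stop. Starts at 0 to 0.2. Stiff (0.05 N m, 1 N at 50 mm): the tag stays at any angle it is left at and must be pushed the whole way.
- tag_dish_edge (a point): middle of the round bead (8 mm diameter) on the free edge of the tag of the stand with the petri dish, 68 mm from the hinge axis. Tag: white plastic plate, 66 mm wide along the hinge, 5 mm thick, 30 g
- stand_beaker: a second, identical aluminium stand fixed to the worktop, carrying the glass beaker. Origin: underside of the base, 85 mm straight below the middle of the hinge; z up, x along the hinge to the specimen place (disc 108 mm wide, 8 mm high, centre 100 mm along +x), y left seen from the robot at yaw 0 (yaw -0.35 to 0.45). Base plate 110 (x) by 100 (y) by 8 mm; two posts at x = +-43 mm, 8 by 16 mm, 94 mm high.
- hinge_beaker (a point): middle of the hinge axis of the stand with the beaker, 85 mm above the worktop; axes as the stand's. Two rest bars run along x at y = +-16 mm, 10 to 4 mm below the axis. Between them and the tag's free edge nothing lies under the tag but the base plate.
- tag_beaker (a joint): tag hinge of the stand with the beaker: 0 = level on the +y (left) side, raised grey bar on top; 1.57 upright; 3.14 = level on the -y (right) side, raised grey ring on top, at its stop. Starts at 0 to 0.2. Stiff (0.05 N m, 1 N at 50 mm): the tag stays at any angle it is left at and must be pushed the whole way.
- tag_beaker_edge (a point): middle of the round bead (8 mm diameter) on the free edge of the tag of the stand with the beaker, 68 mm from the hinge axis. Tag: white plastic plate, 66 mm wide along the hinge, 5 mm thick, 30 g
- dish: closed petri dish with a pink culture, 91 mm wide, 17 mm high, loose on its stand's specimen place; origin: centre of its underside
- beaker: empty clear beaker, 54 mm wide, 71 mm high, loose on the other stand's specimen place; origin: centre of its underside
- marker: black-capped marker pen lying loose on the worktop near its front edge, 136 mm long, 18 mm high; origin: middle of its underside
- timer: white digital timer lying loose at the left front, 70 x 64 x 17 mm; origin: centre of its underside

How it is judged:
At the end, for the whole second after the job is handed in: The tag on the petri dish's stand has been turned over to at least 3.04 rad (within about 6 degrees of level on the other side), the beaker stand's tag edge is within 8 mm of its start, the dish and the beaker within 15 mm and the marker and the timer within 30 mm of theirs (value of joint tag_dish above 3.04 rad and distance of tag_beaker_edge from where it was at the start of the episode below 0.008 m and distance of each of dish, beaker from where it was at the start of the episode below 0.015 m and distance of each of marker, timer from where it was at the start of the episode below 0.03 m); the robot touches nothing.
It fails at once if the tag on the beaker's stand is moved (edge by more than 8 mm) (distance of tag_beaker_edge from where it was at the start of the episode above 0.008 m).
It fails at once if the dish or the beaker is moved by more than 15 mm, lifted or tipped (distance of any of dish, beaker from where it was at the start of the episode above 0.015 m or height (world z) of any of dish, beaker above 0.016 m).
It fails at once if the marker or the timer is moved by more than 30 mm or lifted (distance of any of marker, timer from where it was at the start of the episode above 0.03 m or height (world z) of any of marker, timer above 0.02 m).
It fails at once if the tag is handled roughly: squeezed or pushed with more than 25 N (contact force between the arm and tag_dish above 25 N).
It also fails if it takes over 38 s, if anything falls off the work surface, if the arm or the gripper's body presses on something with over 40 N, if the wrist force passes 120 N, or if a joint passes its speed limit or range.

ROBOT

A 6-joint arm with a two-finger parallel gripper is mounted at the origin on a cart in front of the work surface, level with it; the furniture and walls round the work are solid. World frame = base frame: x ahead of the robot, y to its left, z up, the work surface at z = 0. Lengths are in m, angles in rad, forces in N, time in s.
With the tool pointing down it reaches from about 0.425 to 0.925 m from the base axis. Payload 12.5 kg.
Tool frame: the origin (TCP) lies at the very end of the fingers, on their centre line; the grasp point (between the pads) lies 19 mm behind it; z points along the fingers, y is the direction in which the jaws open and shut (so a half turn about z gives the same grasp; the last joint's range is limited). The gripper opens to 85 mm and grips with 20 to 120 N. Pads are 22 mm wide; open, the fingers measure 114 mm over their backs; the gripper's body (76 mm by 85 mm) begins 54 mm behind the grasp point. The pads swing forward as they close: fully open they stand 13 mm farther back than shut.
Start: joints at [1.108, 0.491, 1.559, -0, 1.092, -0.106], TCP at [0.218, 0.586, 0.231] pointing down, gripper open.
Joint ranges: [-3.1, 3.1], [-0.84, 2.19], [0.05, 2.79], [-1.13, 4.28], [0.06, 2.93], [-2.69, 2.69]. Speed limits (rad/s): [2.22, 2.22, 2.79, 3.14, 3.14, 3.14].

INTERFACE

Orientations are given as a unit quaternion [x, y, z, w].
In Python, from bench import sense, grab_frame, close_job gives the robot as it stands.
- The arm moves only by the tool drive_tool, never from a script. Its argument "targets" is a list of rows, each a list of 2 entries, a list of its own where there are three numbers: the shift along the tool's x, y, z in mm, then the turn about the tool's z in degrees. A call has exactly 8 rows; each row is the pose to reach, as a shift and turn from the pose measured when the call began, along the tool's axes at that moment; what a row does not reach only later rows make up. A row lasts 1/8 s, in which the tool goes at most 62.5 mm and 10.7 degrees, less where a joint would pass 70% of its speed; a pose out of reach is approached as far as the arm can. A call with a gripper value outside its range is refused whole. "gripper" is the closure, from -1 (fully open) to 1 (shut), so that 0 is half open, set as the call begins (left out, the last holds). The fingers move at their own pace and stop on an object; "newtons" is the grip in N (left out, the last holds). Time passes only in rows, so rows that repeat a pose let the fingers close, or fill a call up. It gives the time, the measured TCP pose, the force and the opening at its end, in the units of the state.
- sense(): the state, without advancing time (a new reading comes with each control period).
- grab_frame(name): name is "scene" or "top" or "wrist"; returns a dict with "frame" (480x640x3 uint8, red, green, blue), "mtx" (3x3 intrinsics, pixels), "eye" and "rotation" of the camera in the world. Camera axes: x right, y up, looking along -z (the intrinsics and any distortion apply to the point x, -y, -z); pixel columns grow to the right and rows downward; lengths in m; the calibration is good to about 2 mm. A picture is of the moment at which its call begins. There is no depth.
- close_job(): hands the job in, once; it reports no verdict.
The state is a dict: "t": time; "joint_pos": joint angles; "joint_velocities": joint speeds; "tau": joint torques, N m; "ee_pos": TCP position; "orientation": TCP orientation; "ft_force": force on the tool from outside, world axes, zero at the start; "moment": the same for the moment, N m; "gripper_width": finger opening in m.
Only numpy, scipy, OpenCV 4.12 (cv2) and the standard library are available. Lean on these libraries where they do the work, as an engineer would, in place of code of your own. Each camera call takes 0.05 s, during which the arm holds its last target.

## Working session

There is one attempt and no reset: what is moved stays moved. The work goes in short steps, Python scripts to look and compute and a tool call to move; the robot and the scene stay as the last step left them, time stands still between calls to the robot, and variables do not carry over. Pictures are saved under pics/ and viewed, and the job is handed in when it is done.

Besides the shell and the picture viewer there is one more tool, called after "Emit:" as name(argument=value, ...) on one line, values as JSON. drive_tool: Moves the arm, as the interface text tells. Its arguments: {"type":"object","properties":{"targets":{"type":"array","items":{"type":"array"}},"gripper":{"type":"number"},"newtons":{"type":"number"}},"required":["targets"]}

```bash
mkdir -p pics; ls; python3 - <<'E'
from bench import sense, grab_frame
import cv2,pickle
print(sense())
for n in ["scene","top","wrist"]:
    f=grab_frame(n); pickle.dump(f,open(f'pics/{n}0.pkl','wb'))
    cv2.imwrite(f'pics/{n}0.png',f['frame'][:,:,::-1]); print(n,f['mtx'],f['eye'],f['rotation'],[k for k in f])
E
```

```text
pics
{'t': 0.0, 'joint_pos': array([ 1.10841213e+00,  4.91592977e-01,  1.55946942e+00,  1.01330563e-05,
        1.09169027e+00, -1.05624462e-01]), 'joint_velocities': array([-1.17467681e-03,  4.93261897e-05, -1.16239438e-03, -8.10792463e-04,
        8.45989252e-04, -6.70237182e-04]), 'tau': array([ 1.76958434e-03, -6.18448591e+01, -2.61591482e+01, -8.23862911e-05,
        4.09560351e-03,  4.14647695e-05]), 'ee_pos': array([0.21816201, 0.58544109, 0.2307001 ]), 'orientation': array([ 1.77437653e-01,  9.84131873e-01, -5.55509838e-04, -1.66832711e-04]), 'ft_force': array([0.61022211, 1.01543594, 0.02477895]), 'moment': array([ 0.04482723, -0.01827541,  0.02336683]), 'gripper_width': 0.0853613725663601}
scene [[498.73045132   0.         316.6089469 ]
 [  0.         498.73045132 236.47971568]
 [  0.           0.           1.        ]] [ 0.24710728 -0.24451332  0.80093981] [ 0.32986356 -0.08466157 -0.21633319  0.91499858] ['frame', 'mtx', 'eye', 'rotation']
top [[449.85964228   0.         323.36916415]
 [  0.         449.85964228 237.90581444]
 [  0.           0.           1.        ]] [0.33434723 0.26098397 0.95052505] [ 0.07596747 -0.06096125 -0.70209274  0.70539241] ['frame', 'mtx', 'eye', 'rotation']
wrist [[341.90669824   0.         326.24970567]
 [  0.         341.90669824 236.32646137]
 [  0.           0.           1.        ]] [0.14050813 0.61492153 0.37280674] [-0.13461482 -0.09343766  0.56321013  0.80990284] ['frame', 'mtx', 'eye', 'rotation']
```

View pics/scene0.png

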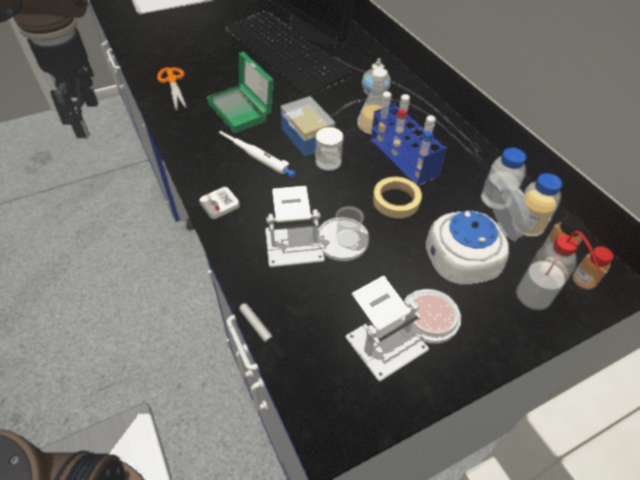

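View pics/top0.png

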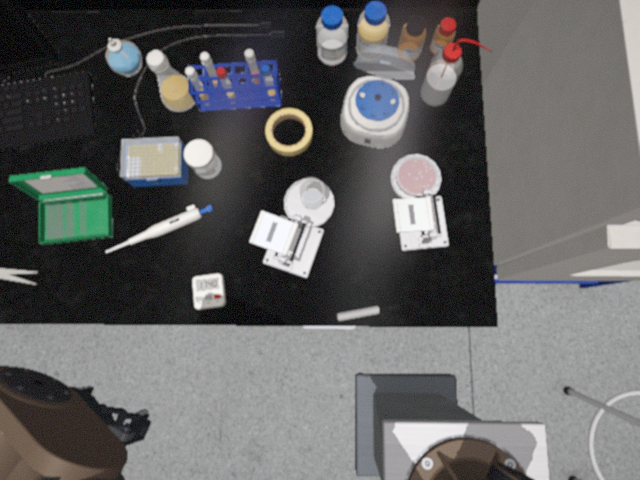

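View pics/wrist0.png

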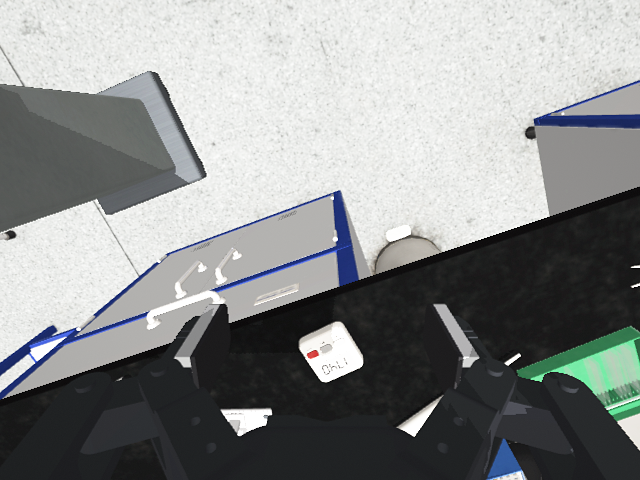

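```bash
cat > h.py <<'E'
import numpy as np,pickle,cv2
from scipy.spatial.transform import Rotation as R
def ray(f,u,v):
    K=f['mtx'];d=np.array([(u-K[0,2])/K[0,0],-(v-K[1,2])/K[1,1],-1.])
    d=R.from_quat(f['rotation']).apply(d);return np.array(f['eye']),d/np.linalg.norm(d)
def onz(f,u,v,z):
    e,d=ray(f,u,v);return e+d*(z-e[2])/d[2]
def proj(f,p):
    q=R.from_quat(f['rotation']).inv().apply(np.atleast_2d(p)-f['eye']);K=f['mtx']
    return np.c_[K[0,2]+K[0,0]*q[:,0]/-q[:,2],K[1,2]-K[1,1]*q[:,1]/-q[:,2]]
def tri(*obs):
    A=np.zeros((3,3));b=np.zeros(3);L=[]
    for f,u,v in obs:
        e,d=ray(f,u,v);M=np.eye(3)-np.outer(d,d);A+=M;b+=M@e;L.append((e,d))
    p=np.linalg.solve(A,b);return p,[np.linalg.norm(np.cross(p-e,d)) for e,d in L]
def load(n):return pickle.load(open(f'pics/{n}.pkl','rb'))
def crop(f,name,x0,y0,w,h,s):
    cv2.imwrite(f'pics/{name}.png',cv2.resize(f['frame'][y0:y0+h,x0:x0+w,::-1],None,fx=s,fy=s,interpolation=cv2.INTER_CUBIC))
E
python3 - <<'E'
from h import *
crop(load('scene0'),'sc_c',340,265,130,120,5)
crop(load('top0'),'tp_c',375,145,100,110,5)
E
```

```text
(no output)
```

View pics/sc_c.png

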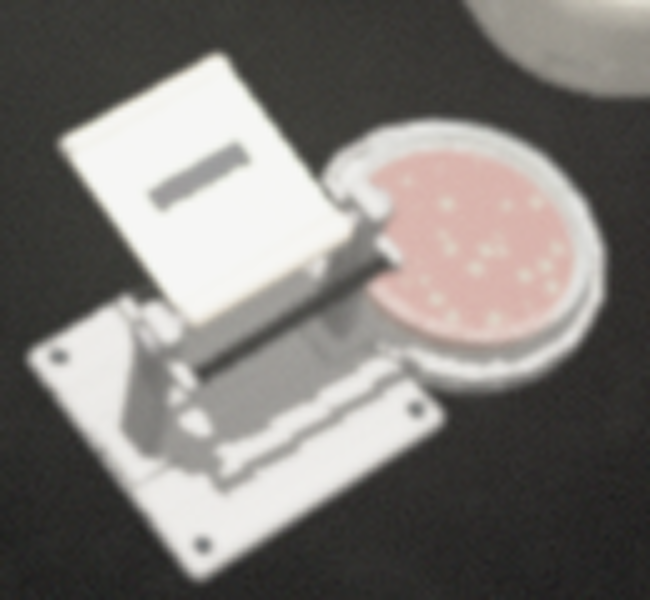

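View pics/tp_c.png

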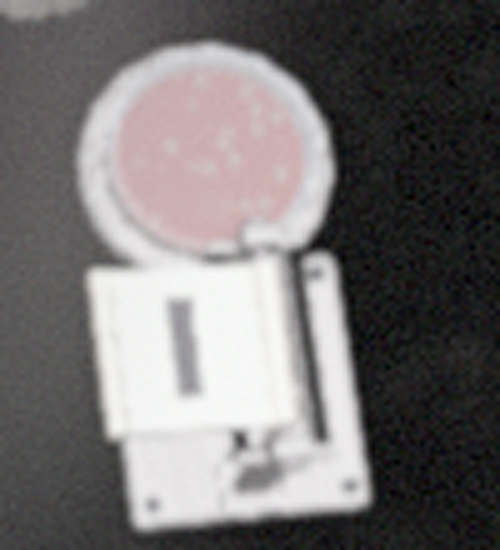

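```bash
python3 - <<'E'
from h import *
s=load('scene0');t=load('top0')
S=lambda u,v:(s,340+(u-2)/5,265+(v-2)/5)
T=lambda u,v:(t,375+(u-2)/5,145+(v-2)/5)
P={}
for n,a,b in [('A',(62,142),(110,438)),('B',(222,57),(88,270)),('sNR',(203,545),(349,486)),('sNL',(60,357),(153,505)),('sFR',(417,410),(316,273)),('barN',(158,200),(187,393)),('barF',(242,150),(180,300))]:
    p,e=tri(S(*a),T(*b));P[n]=p;print(n,p.round(4),np.round(e,4))
f=lambda z:[onz(*q,z).round(4) for q in (S(203,545),T(349,486),S(60,357),T(153,505),S(417,410),T(316,273))]
print(f(.008))
q=[(onz(*S(*a),.008)+onz(*T(*b),.008))/2 for a,b in [((203,545),(349,486)),((60,357),(153,505)),((417,410),(316,273))]]
o=(q[1]+q[2])/2;yaw=np.arctan2(*(q[2]-q[0])[[1,0]]);y2=np.arctan2(*(q[1]-q[0])[[1,0]])-np.pi/2
print(o,yaw,y2,np.linalg.norm(q[2]-q[0]),np.linalg.norm(q[1]-q[0]))
# dish rim check
for yw in [(yaw+y2)/2]:
    o2=np.array([*o[:2],0]);Rz=R.from_euler('z',yw)
    for L in [[0,0,.085],[.033,.068,.085],[-.033,.068,.085],[.1,0,.025]]:
        print(L,(o2+Rz.apply(L)).round(4),proj(s,o2+Rz.apply(L)).round(1),proj(t,o2+Rz.apply(L)).round(1))
E
```

```text
A [0.5151 0.138  0.0983] [0.0018 0.0018]
B [0.5826 0.1447 0.0966] [0.0016 0.0016]
sNR [0.513  0.0248 0.0086] [0.0014 0.0014]
sNL [0.5045 0.1078 0.0089] [0.0014 0.0014]
sFR [0.6069 0.0344 0.0075] [0.0014 0.0014]
barN [0.5343 0.1068 0.0928] [0.0019 0.0019]
barF [0.5697 0.1093 0.0961] [0.0007 0.0007]
[array([0.5146, 0.0247, 0.008 ]), array([0.5117, 0.025 , 0.008 ]), array([0.5062, 0.108 , 0.008 ]), array([0.5033, 0.108 , 0.008 ]), array([0.6081, 0.0341, 0.008 ]), array([0.6053, 0.035 , 0.008 ])]
[0.55573181 0.0712733  0.008     ] 0.1026856164525023 0.10083412615510912 0.09408866223165072 0.08358080680442434
[0, 0, 0.085] [0.5557 0.0713 0.085 ] [[391.9 319.1]] [[429.3 212.6]]
[0.033, 0.068, 0.085] [0.5817 0.1423 0.085 ] [[382.6 281.4]] [[392.9 199.9]]
[-0.033, 0.068, 0.085] [0.516  0.1356 0.085 ] [[351.7 298.5]] [[397.1 232.3]]
[0.1, 0, 0.025] [0.6552 0.0814 0.025 ] [[431.2 310.3]] [[416.9 174.6]]
```

The stand is at about (0.556, 0.071) with yaw 0.10. The tag's bead corners triangulate to z≈0.097, so the tag is open about 0.14 rad. Next I work out the move to its left.

```bash
cat >> h.py <<'E'
O=np.array([.5557,.0713,0]);YAW=.102;RZ=R.from_euler('z',YAW)
def loc(s): return RZ.inv().apply(s['ee_pos']-O)*1000
def plan(s,l):
    Rt=R.from_quat(s['orientation']);w=O+RZ.apply(np.array(l)/1000)
    d=Rt.inv().apply(w-s['ee_pos'])*1000
    yt=Rt.apply([0,1,0]);return d.round(1),np.degrees(np.arctan2(yt[1],yt[0])-YAW),w
E
python3 - <<'E'
from h import *; from bench import sense
print(plan(sense(),[0,100,160]))
E
```

```text
(array([-451.6, -274.2,   71. ]), np.float64(63.71283435464096), array([0.54551768, 0.17078025, 0.16      ]))
```

Emit:
drive_tool(targets=[[[-56,-34,0],8],[[-112,-68,0],16],[[-168,-102,0],24],[[-224,-136,0],32],[[-280,-170,0],40],[[-336,-204,0],48],[[-392,-238,0],56],[[-451,-274,0],63.7]], gripper=1, newtons=20)

```text
t: 1.15
ee_pos: [0.5289, 0.1912, 0.231]
orientation: [0.672, 0.741, -0.0, 0.0]
ft_force: [-0.2, 0.7, -0.2]
gripper_width: -0.0
```

```bash
python3 - <<'E'
from h import *; from bench import sense,grab_frame
s=sense();print(s['t'],loc(s),plan(s,[0,100,160]),s['ft_force'],s['gripper_width'])
f=grab_frame('wrist');pickle.dump(f,open('pics/w1.pkl','wb'));cv2.imwrite('pics/w1.png',f['frame'][:,:,::-1])
E
```

```text
1.15 [-14.43010757 122.0520079  231.00709962] (array([-21.9,  14.6,  71. ]), np.float64(-0.2481802394881279), array([0.54551768, 0.17078025, 0.16      ])) [-0.15973925  0.69039445 -0.1769451 ] -1.0962778337467968e-05
```

View pics/w1.png

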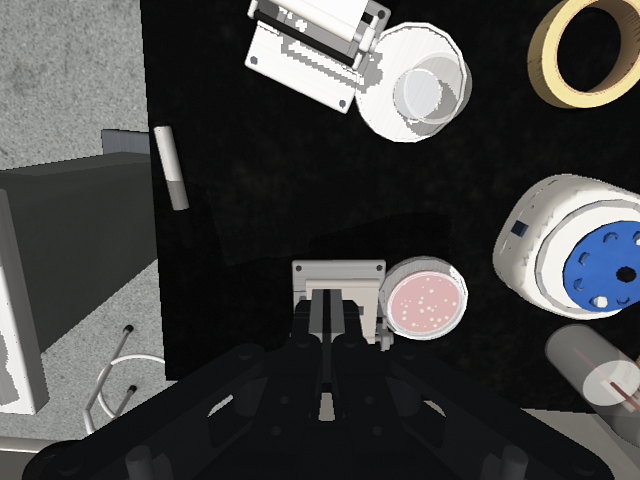

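The wrist view shows the dish stand below the fingers, with base screws at about (298,268) and (381,268) and the tag's free edge at row 283. I'll check these against my pose.

```bash
python3 - <<'E'
from h import *; from bench import sense
f=load('w1')
for L in [[-47,41.8,8],[47,41.8,8],[-33,72,95],[33,72,95]]:
    w=O+RZ.apply(np.array(L)/1000);print(L,proj(f,w).round(1))
crop(f,'w1c',280,240,130,100,6)
for u,v in [(298,268),(381,268)]: print((RZ.inv().apply(onz(f,u,v,.008)-O)*1000).round(1))
E
```

```text
[-47, 41.8, 8] [[298.2 268.1]]
[47, 41.8, 8] [[378.8 267.9]]
[-33, 72, 95] [[305.1 277.2]]
[33, 72, 95] [[378.8 277. ]]
[-47.2  41.9   8. ]
[49.5 41.7  8. ]
```

View pics/w1c.png

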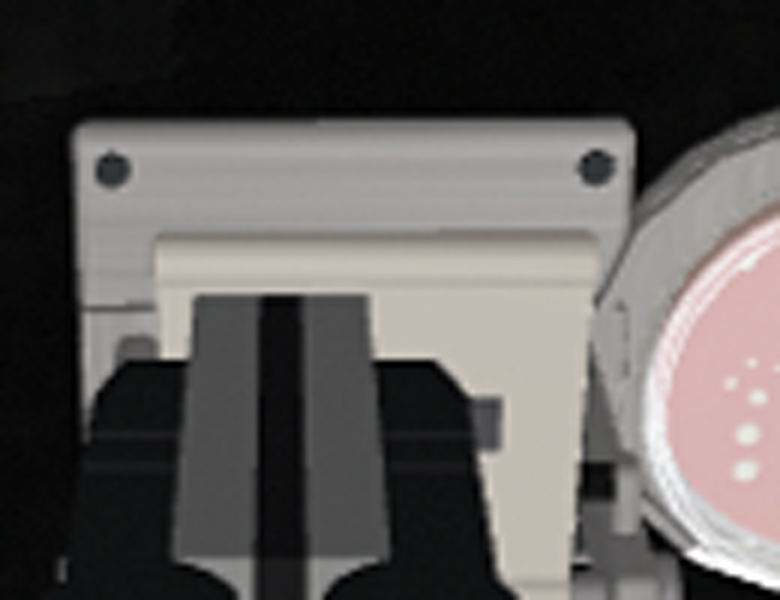

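Emit:
drive_tool(targets=[[[-4,2,15],0],[[-8,4,30],0],[[-12,6,45],0],[[-16,8,60],0],[[-20,11,75],0],[[-22,15,90],0],[[-22,15,90],-0.2],[[-22,15,90],-0.2]])

```text
t: 2.2
ee_pos: [0.55, 0.1657, 0.1411]
orientation: [0.674, 0.739, -0.0, 0.001]
ft_force: [-0.3, -0.2, 0.4]
gripper_width: 0.0003
```

```bash
python3 - <<'E'
from h import *; from bench import sense
s=sense();print(loc(s),plan(s,[0,90,62]))
E
```

```text
[  3.98752891  94.47183428 141.12757822] (array([-4.3, -4.1, 79.1]), np.float64(-0.5999745642939184), array([0.54653591, 0.16083223, 0.062     ]))
```

Emit:
drive_tool(targets=[[[0,-4,10],0],[[0,-4,25],0],[[0,-4,40],-0.6],[[0,-4,55],-0.6],[[0,-4,70],-0.6],[[0,-4,79],-0.6],[[-2,-4,79],-0.6],[[-4,-4,79],-0.6]])

```text
t: 3.2
ee_pos: [0.5468, 0.1611, 0.0624]
orientation: [0.67, 0.742, 0.0, 0.001]
ft_force: [-0.1, 0.1, 0.6]
gripper_width: -0.0001
```

```bash
python3 - <<'E'
from h import *; from bench import sense,grab_frame
s=sense();print(loc(s),plan(s,[0,90,62]),s['ft_force'],s['moment'])
f=grab_frame('scene');pickle.dump(f,open('pics/s2.pkl','wb'));crop(f,'s2',300,220,170,150,4)
E
```

```text
[ 0.28758619 90.225164   62.44495785] (array([-0.2, -0.3,  0.4]), np.float64(0.0006171335060458537), array([0.54653591, 0.16083223, 0.062     ])) [-0.09543567  0.14587892  0.61635905] [0.0081233  0.01302814 0.03847862]
```

View pics/s2.png

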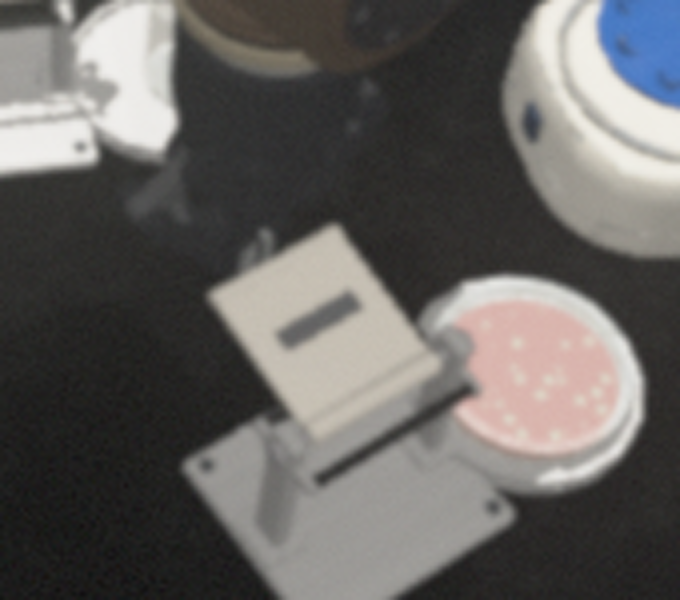

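Emit:
drive_tool(targets=[[[-3,0,0],0],[[-5.5,0,-1],0],[[-6.5,0,-4],0],[[-7,0,-7],0],[[-7.5,0,-10],0],[[-8,0,-13],0],[[-8.5,0,-16],0],[[-9,0,-19],0]])

```text
t: 4.25
ee_pos: [0.5477, 0.152, 0.0818]
orientation: [0.67, 0.742, 0.0, 0.001]
ft_force: [-0.5, 0.6, -1.4]
gripper_width: 0.0001
```

```bash
python3 - <<'E'
from h import *; from bench import sense,grab_frame
s=sense();print(loc(s),s['ft_force'],s['moment'])
f=grab_frame('scene');crop(f,'s3',300,220,170,150,4)
E
```

```text
[ 0.21815774 81.1098919  81.752272  ] [-0.49705111  0.57433172 -1.37648673] [ 0.17028473 -0.01221518 -0.00431851]
```

View pics/s3.png

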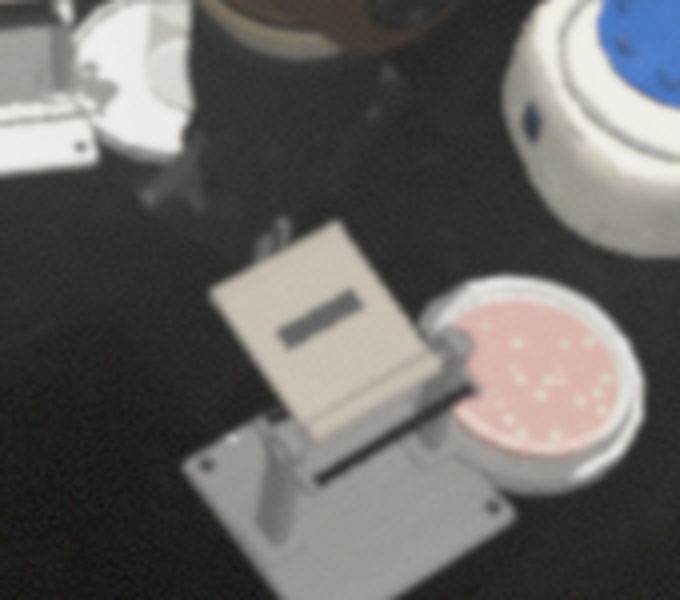

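Emit:
drive_tool(targets=[[[-0.9,0,-2.7],0],[[-1.6,0,-5.4],0],[[-2.6,0,-8.7],0],[[-3.8,0,-11.9],0],[[-5.1,0,-15.1],0],[[-6.6,0,-18.2],0],[[-7.9,0,-20.7],0],[[-9.2,0,-23],0]])

```text
t: 5.3
ee_pos: [0.5487, 0.1429, 0.1053]
orientation: [0.67, 0.742, 0.0, 0.002]
ft_force: [-1.5, 4.7, 2.0]
gripper_width: -0.0002
```

```bash
python3 - <<'E'
from h import *; from bench import sense,grab_frame
s=sense();print(loc(s),s['ft_force'],s['moment'])
f=grab_frame('scene');crop(f,'s4',300,220,170,150,4)
E
```

```text
[  0.32436981  71.89812345 105.34186654] [-1.54311136  4.72484026  1.98022843] [ 0.75221518  0.0822766  -0.03486373]
```

View pics/s4.png

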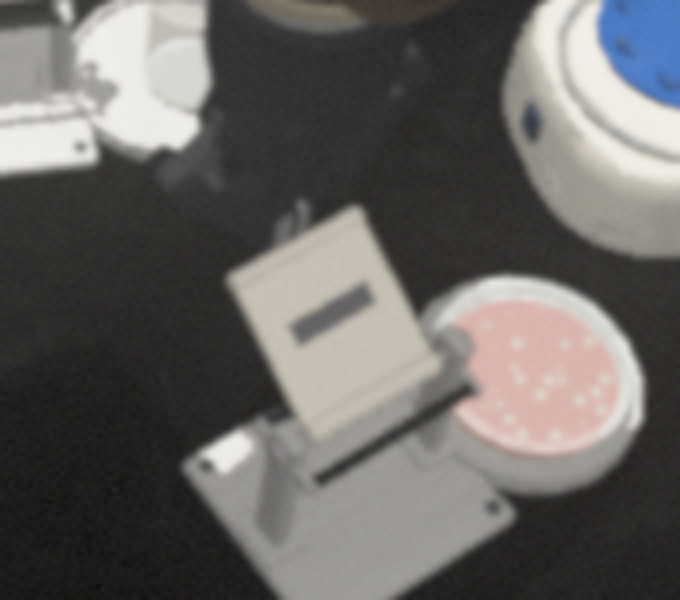

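Emit:
drive_tool(targets=[[[-3.1,0,-5],0],[[-6.5,0,-9.5],0],[[-10.2,0,-14],0],[[-14.3,0,-18],0],[[-18.6,0,-21.5],0],[[-23.2,0,-25],0],[[-28,0,-28],0],[[-33,0,-30],0]])

```text
t: 6.35
ee_pos: [0.5522, 0.1097, 0.1359]
orientation: [0.67, 0.742, 0.001, 0.002]
ft_force: [-0.7, 1.4, 2.0]
gripper_width: 0.0001
```

```bash
python3 - <<'E'
from h import *; from bench import sense,grab_frame
s=sense();print(loc(s),s['ft_force'],s['moment'])
f=grab_frame('scene');crop(f,'s5',300,220,170,150,4)
E
```

```text
[  0.3973942   38.51118342 135.91607667] [-0.70092223  1.40183916  2.00084213] [0.16792122 0.02521333 0.01835882]
```

View pics/s5.png

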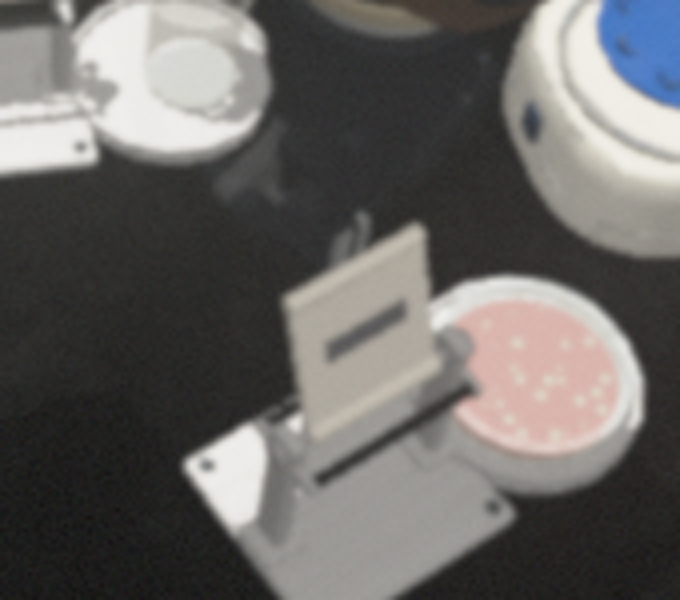

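Emit:
drive_tool(targets=[[[-8.5,0,-2.5],0],[[-16.5,0,-5],0],[[-24.5,0,-6],0],[[-32,0,-5.5],0],[[-39,0,-5],0],[[-44.5,0,-3.5],0],[[-50,0,-2],0],[[-55,0,0.5],0]])

```text
t: 7.4
ee_pos: [0.5579, 0.0542, 0.1356]
orientation: [0.67, 0.742, 0.001, 0.002]
ft_force: [-0.6, 0.6, 1.0]
gripper_width: -0.0001
```

```bash
python3 - <<'E'
from h import *; from bench import sense,grab_frame
s=sense();print(loc(s),s['ft_force'],s['moment'])
f=grab_frame('scene');crop(f,'s6',300,220,170,150,4)
E
```

```text
[  0.46341621 -17.23515495 135.57070898] [-0.58070948  0.62132521  0.99632951] [ 0.05895478 -0.00293891 -0.00136288]
```

View pics/s6.png

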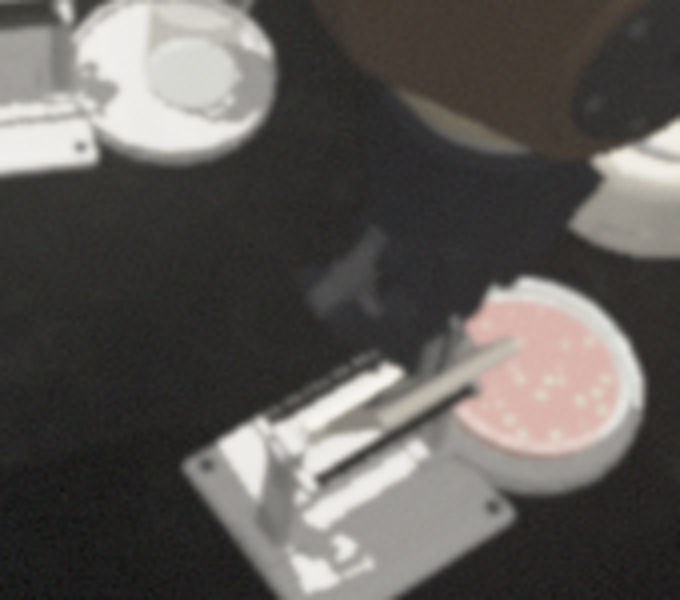

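Emit:
drive_tool(targets=[[[-4.6,0,2.6],0],[[-9.2,0,6.1],0],[[-13.9,0,9.6],0],[[-17.8,0,13.9],0],[[-21.2,0,18.6],0],[[-24.6,0,23.3],0],[[-27.1,0,28.6],0],[[-29.5,0,32],0]])

```text
t: 8.45
ee_pos: [0.561, 0.0242, 0.1029]
orientation: [0.67, 0.742, 0.0, 0.002]
ft_force: [0.6, 0.8, -0.5]
gripper_width: 0.0
```

```bash
python3 - <<'E'
from h import *; from bench import sense,grab_frame
s=sense();print(loc(s),s['ft_force'],s['moment'])
f=grab_frame('scene');crop(f,'s7',300,220,170,150,4)
E
```

```text
[  0.44819097 -47.35145193 102.9116764 ] [ 0.60674805  0.82903898 -0.45142806] [ 0.11149678  0.02421254 -0.02137842]
```

View pics/s7.png

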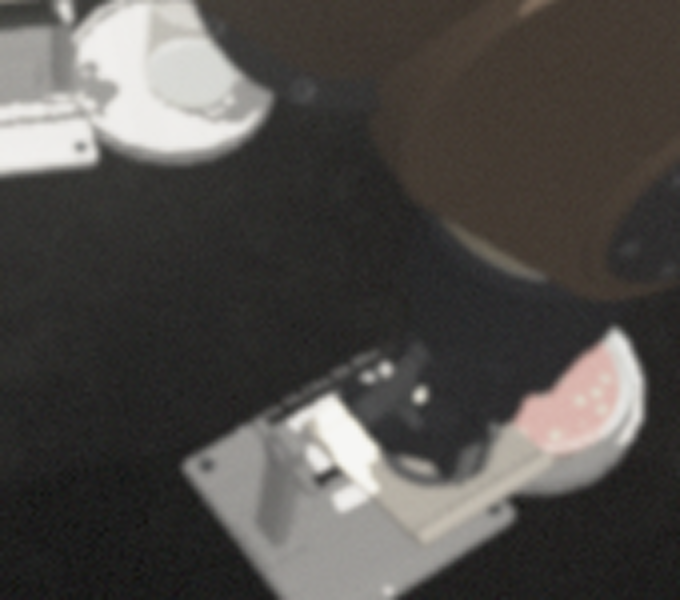

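Emit:
drive_tool(targets=[[[0,0,-4],0],[[0,0,-8],0],[[-7,0,-8],0],[[-14,0,-7],0],[[-15,0,-3],0],[[-15,0,1],0],[[-15,0,4],0],[[-15,0,7],0]])

```text
t: 9.5
ee_pos: [0.5624, 0.0092, 0.0954]
orientation: [0.67, 0.742, 0.0, 0.002]
ft_force: [0.5, -0.2, 0.6]
gripper_width: -0.0
```

```bash
python3 - <<'E'
from h import *; from bench import sense,grab_frame
s=sense();print(loc(s),s['ft_force'],s['moment'])
E
```

```text
[  0.33665081 -62.42959206  95.38489847] [ 0.51833519 -0.17077419  0.56732825] [-0.08081853 -0.02276333 -0.01175185]
```

Emit:
drive_tool(targets=[[[0,0,1],0],[[0,0,2],0],[[0,0,3],0],[[0,0,4],0],[[0,0,4.5],0],[[0,0,5],0],[[0,0,5],0],[[0,0,5],0]])

```text
t: 10.5
ee_pos: [0.5624, 0.0093, 0.0903]
orientation: [0.67, 0.742, 0.0, 0.002]
ft_force: [0.3, -0.1, -0.4]
gripper_width: 0.0002
```

```bash
python3 - <<'E'
from h import *; from bench import sense,grab_frame
s=sense();print(loc(s),s['ft_force'],s['moment'])
E
```

```text
[  0.30101934 -62.39989135  90.33746802] [ 0.30668402 -0.13148661 -0.38111806] [-0.0084642  -0.03407386  0.01865764]
```

Emit:
drive_tool(targets=[[[0,0,0.5],0],[[0,0,1],0],[[0,0,1],0],[[0,0,-10],0],[[0,0,-30],0],[[0,0,-50],0],[[0,0,-75],0],[[0,0,-100],0]])

```text
t: 11.5
ee_pos: [0.562, 0.0095, 0.1919]
orientation: [0.67, 0.742, 0.0, 0.002]
ft_force: [0.3, -0.2, -0.3]
gripper_width: 0.0001
```

Emit:
drive_tool(targets=[[[30,0,-30],0],[[70,0,-50],0],[[110,0,-60],0],[[150,0,-60],0],[[190,0,-60],0],[[230,0,-60],0],[[230,0,-60],0],[[230,0,-60],0]])

```text
t: 12.5
ee_pos: [0.5384, 0.2382, 0.2518]
orientation: [0.67, 0.742, 0.0, 0.002]
ft_force: [-0.3, -0.8, -0.5]
gripper_width: -0.0001
```

```bash
python3 - <<'E'
from h import *; from bench import sense,grab_frame
s=sense();print(s['t'],loc(s),s['ft_force'],s['joint_velocities'].round(3))
for n in ['scene','top']:
    f=grab_frame(n);pickle.dump(f,open(f'pics/{n}9.pkl','wb'));cv2.imwrite(f'pics/{n}9.png',f['frame'][:,:,::-1])
    if n=='scene':crop(f,'s9c',330,255,140,130,5)
    else:crop(f,'t9c',375,145,100,110,5)
E
```

```text
12.5 [-2.31629879e-01  1.67806992e+02  2.51821395e+02] [-0.27696462 -0.81958982 -0.49749368] [-0.02   0.     0.004 -0.    -0.001  0.001]
```

View pics/s9c.png

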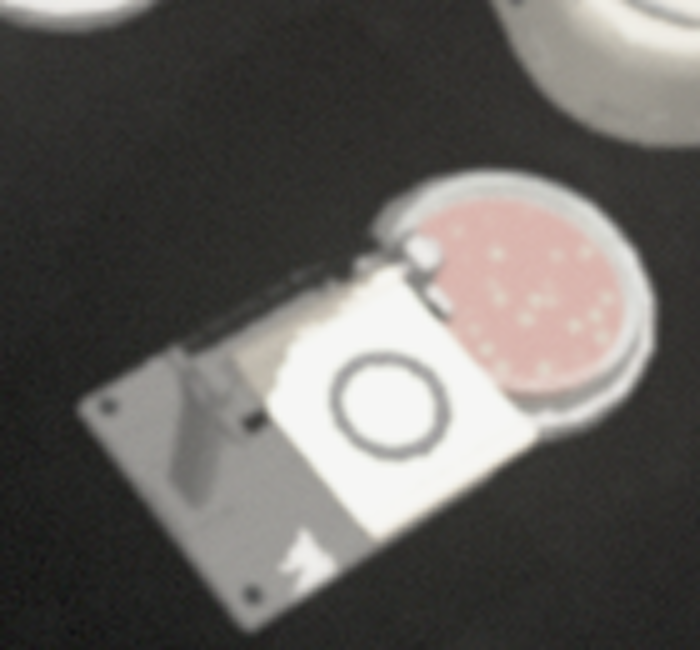

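View pics/top9.png

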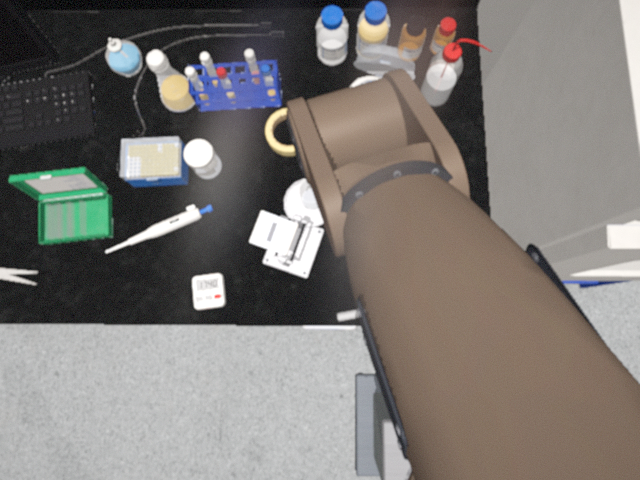

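View pics/t9c.png

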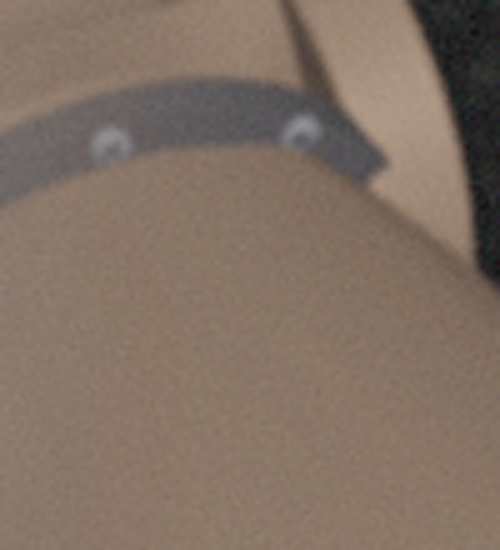

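```bash
python3 - <<'E'
from h import *; from bench import sense,grab_frame
f=load('scene9')
for th in (3.0,3.05,3.1,3.14):
    c=np.array([0,68*np.cos(th),85+68*np.sin(th)])
    n=[]
    for x in(-33,33):
        ps=[c+[x,4*np.cos(a),4*np.sin(a)] for a in np.linspace(0,6.28,24)]
        q=proj(f,O+RZ.apply(np.array(ps)/1000)); n.append(q[q[:,1].argmax()].round(1))
    print(th,n)
w=grab_frame('wrist');pickle.dump(w,open('pics/w9.pkl','wb'));cv2.imwrite('pics/w9.png',w['frame'][:,:,::-1])
E
```

```text
3.0 [array([404.3, 360.6]), array([436.5, 339.9])]
3.05 [array([404.2, 361.8]), array([436.2, 341.1])]
3.1 [array([403.9, 362.9]), array([435.9, 342.3])]
3.14 [array([403.7, 363.7]), array([435.6, 343.1])]
```

View pics/w9.png

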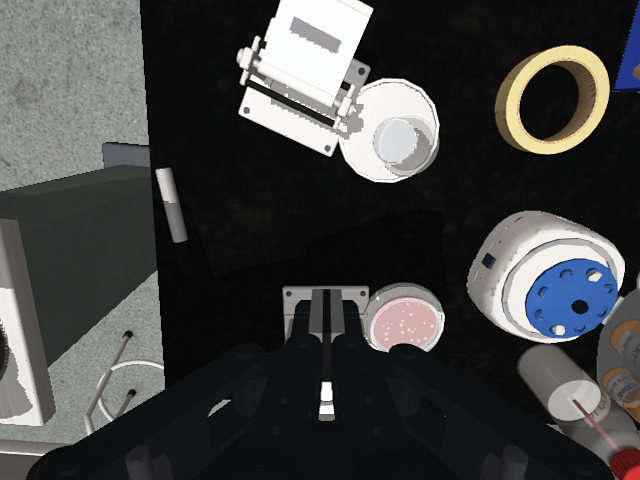

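View pics/scene9.png

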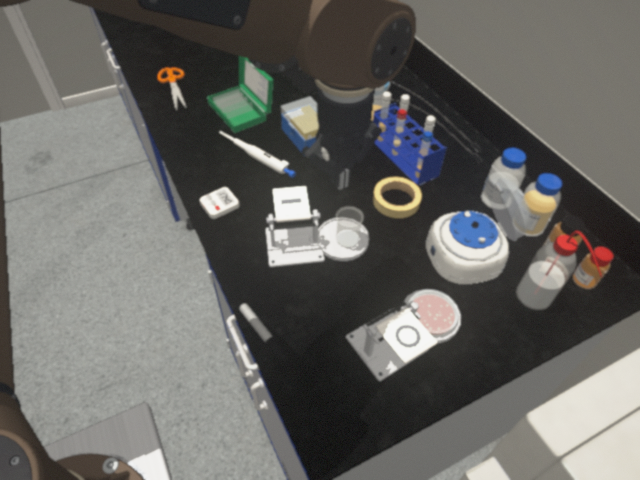

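Emit:
drive_tool(targets=[[[40,-10,0],0],[[80,-20,0],0],[[120,-40,0],0],[[160,-60,0],0],[[200,-80,0],0],[[240,-100,0],0],[[280,-120,0],0],[[280,-120,0],0]])

```text
t: 13.65
ee_pos: [0.3901, 0.5055, 0.2506]
orientation: [0.67, 0.742, 0.0, 0.002]
ft_force: [0.0, 0.4, -0.6]
gripper_width: -0.0
```

```bash
python3 - <<'E'
from h import *; from bench import sense,grab_frame
s=sense();print(s['t'],s['ee_pos'],s['joint_velocities'].round(3))
f=grab_frame('top');pickle.dump(f,open('pics/top10.pkl','wb'));cv2.imwrite('pics/top10.png',f['frame'][:,:,::-1]);crop(f,'t10c',375,145,100,110,5)
g=grab_frame('scene');pickle.dump(g,open('pics/scene10.pkl','wb'))
for th in (2.9,3.0,3.05,3.1,3.14):
    print(th,[proj(f,O+RZ.apply([x,.068*np.cos(th)-.004,.085+.068*np.sin(th)])).round(1) for x in (-.033,.033)])
E
```

```text
13.65 [0.39006787 0.50545643 0.25059442] [-0.05  -0.009  0.022 -0.013 -0.005 -0.031]
2.9 [array([[469.7, 223.6]]), array([[464.4, 190.8]])]
3.0 [array([[469.4, 224.3]]), array([[464.1, 191.7]])]
3.05 [array([[469.1, 224.6]]), array([[463.8, 192.2]])]
3.1 [array([[468.7, 225. ]]), array([[463.4, 192.7]])]
3.14 [array([[468.3, 225.3]]), array([[463. , 193.1]])]
```

View pics/t10c.png

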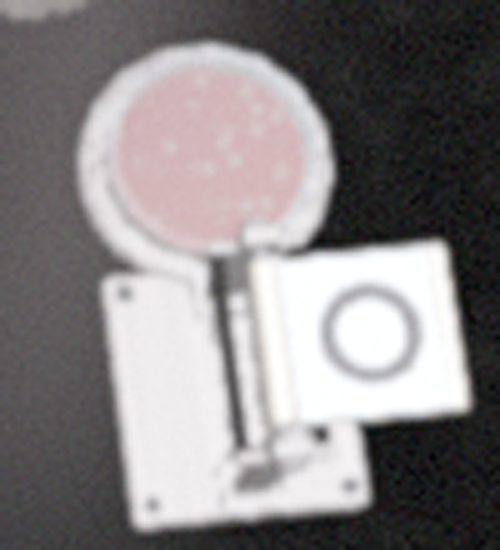

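View pics/top10.png

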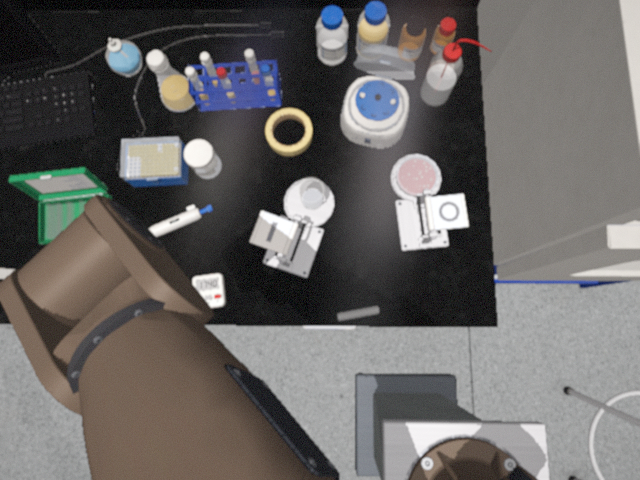

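```bash
python3 - <<'E'
from h import *
s=load('scene9');t=load('top10');a=load('scene0');b=load('top0')
for S,T in [((380,541),(471,412)),((537,432),(448,243))]:
    p,e=tri((s,330+(S[0]-2)/5,255+(S[1]-2)/5),(t,375+(T[0]-2)/5,145+(T[1]-2)/5));print((RZ.inv().apply(p-O)*1000).round(1),np.round(e,4))
# change masks elsewhere
d=cv2.absdiff(b['frame'],t['frame']).max(2)
for n,(x,y,w,h) in dict(dish=(388,150,56,45),bstand=(245,175,95,105),marker=(330,300,55,25),timer=(188,270,42,42)).items():
    A=cv2.cvtColor(b['frame'][y:y+h,x:x+w],cv2.COLOR_RGB2GRAY).astype(np.float32);B=cv2.cvtColor(t['frame'][y:y+h,x:x+w],cv2.COLOR_RGB2GRAY).astype(np.float32)
    print(n,cv2.phaseCorrelate(A,B),(d[y:y+h,x:x+w]>60).sum())
E
```

```text
[-34.4 -72.7  88.2] [0.0028 0.0028]
[ 31.3 -72.2  92.5] [0.0008 0.0008]
dish ((0.11207129433672236, 0.4748245480700888), 0.9527129607730441) 0
bstand ((0.08864057212231558, -0.014940557368653629), 1.0035018966889675) 670
marker ((-0.22839926316522963, 0.6314761421601904), 0.9809463227589925) 12
timer ((0.4187640411737803, 0.3112993426956727), 0.572326136459539) 462
```

```bash
python3 - <<'E'
from bench import sense,close_job
s=sense();print(s['t'],s['ft_force'].round(2));print(close_job())
E
```

```text
13.75 [-0.16 -0.67 -0.  ]
the job is handed in; nothing more can be done
None
```

I flipped the tag on the petri dish's stand right over. It now lies flat on the right side with the ring showing, and the job was handed in at 13.75 s.

**How:** With the gripper shut, I pushed up against the bead from the left. I followed its arc past upright, then pressed the bead down with the fingertips until their tips were at z ≈ 89 mm. I then moved the arm well clear. The highest wrist force I read was about 5 N, but I only had readings at the end of each one-second move.

**Checks that agreed:**
- **Tag angle:** The last views triangulate the free edge at z ≈ 88 and 92 mm. With the depth of the final press, that puts the tag at about 3.08–3.14 rad, against the 3.04 needed.
- **Other objects:** The image shift against the first picture was under 1 pixel (about 2 mm) for the dish, the beaker's stand with its tag, the marker and the timer.

**Checks that were weaker:**
- The two edge corners disagree by 4 mm in height, with ray misfits up to 3 mm.
- The final press gave no clear contact force, so I did not feel the stop.
- The timer's image match was poor (0.57), probably because the arm's shadow or the arm itself covered part of it. By eye it had not moved.

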